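Make up a plating kit and a mixing kit from the bench stock

ROBOT

A 6-joint arm with a two-finger parallel gripper is mounted at the origin on a cart in front of the work surface, level with it; the furniture and walls round the work are solid. World frame = base frame: x ahead of the robot, y to its left, z up, the work surface at z = 0. Lengths are in m, angles in degrees, forces in N, time in s.
With the tool pointing down it reaches from about 0.3 to 0.75 m from the base axis. Payload 8.5 kg.
Tool frame: the origin (TCP) lies midway between the tips of the shut fingers; the grasp point (between the pads) lies env.tcp_to_grasp behind it (env.tcp_to_grasp is the distance from the TCP to the grasp point, in m); z points along the fingers, y is the line along which they close (so a half turn about z gives the same grasp; the last joint's range is limited). The gripper opens to 85 mm and grips with 20 to 120 N. Pads are 22 mm wide; open, the fingers measure 114 mm over their backs; the gripper's body (76 mm by 85 mm) begins 54 mm behind the grasp point. The pads swing forward as they close: fully open they stand 13 mm farther back than shut.
Start: joints at [-79.257, 21.807, 74.336, -0, 83.858, -12.336], TCP at [0.216, -0.506, 0.231] pointing down, gripper open.
Joint ranges: [-178.18, 178.18], [-50.72, 133.34], [12.68, 142.11], [-81.47, 261.47], [9.98, 163.14], [-165.26, 165.26]. Speed limits (degrees/s): [136.94, 136.94, 180, 180, 180, 180].

INTERFACE

Orientations are given as a 3x3 rotation matrix whose columns are the frame's x, y, z axes.
In Python, from rig import observe, optics, job, env gives the robot as it stands. The module is installed in compiled form; this text tells all that it offers.
- The arm moves only by the shell command python3 -m jog 'ROWS' [FORCE]. ROWS is JSON, a list of rows, each a list of 7 numbers: the turn, a rotation vector about the tool's x, y, z in rad, then the shift along the tool's x, y, z in m, then the opening in per cent of the stroke, from 0 (shut) to 100 (fully open). A call has 1 to 10 rows; each row shifts and turns the commanded pose from where the row before left it, along the tool's axes as they then stand; what a row does not reach is not made up. A row lasts 1/8 s, in which the tool goes at most 62.5 mm and 10.7 degrees, less where a joint would pass 70% of its speed; a pose out of reach is approached as far as the arm can. A call is refused whole if a number of a shift passes 0.0625 or a number of a turn 0.188, either way. A call with a gripper value outside its range is refused whole. The fingers move at their own pace and stop on an object; FORCE is the grip in N (left out, the last holds). Time passes only in rows, so rows that do not move let the fingers close. It gives the time, the measured TCP pose, the force, the opening and the grip force at its end, in the units of the state.
- observe(): the state, without advancing time (a new reading comes with each control period).
- optics.get_image(name): name is "side" or "top" or "wrist"; returns a dict with "pixels" (384x512x3 uint8, red, green, blue), "mtx" (3x3 intrinsics, pixels), "rvec" (rotation vector, rad) and "tvec" (3), from world to camera coordinates, as OpenCV has them. Camera axes: x right, y down, z forward; pixel columns grow to the right and rows downward; lengths in m; the calibration is good to about 2 mm. A picture is of the moment at which its call begins. There is no depth.
- job.close_job(): hands the job in; it is judged then, once.
The state is a dict: "time_s": time; "q": joint angles; "qvel": joint speeds; "joint_efforts": joint torques, N m; "position": TCP position; "tool_rot": TCP orientation; "ft_force": force on the tool from outside, world axes, zero at the start; "wrist_torque": the same for the moment, N m; "grip_width": finger opening in m; "gripper_force": force on a finger pad.
Only numpy, scipy, OpenCV 4.12 (cv2) and the standard library are available. Lean on these libraries where they do the work, as an engineer would, in place of code of your own. Each camera call takes 0.05 s, during which the arm holds its last target. There are 200 camera calls.

TASK

Make up two kits from the stock on the bench: the plating kit in the larger tray gets the pair of petri dishes and the tallest vial (clear, blue cap), each seated upright in the well of its size, and the forceps lying in the notches of the two bars; the mixing kit in the smaller tray gets the glass beaker and the middle-sized amber vial (black cap), each seated upright in the well of its size. The smallest vial and the spatula belong to neither kit: leave them standing and lying where they are. Let go of everything and leave it at rest.

Things in the scene. Friction and masses are not known exactly. Their poses are not given: they have to be found in the camera images.
- large_tray: Larger kit tray, fixed: dark steel pan 136 x 166 mm, rim 12 high. Origin under its centre, z up, y along the 166 side. Grey insert (top 16 up) has two wells down to the pan floor (4 up): 70 wide at (x, y) = (23, 36), 36 wide at (23, -50). Beside it two white bars along x at y = -45 and 45, 25 high, each notched at x = -42: notch floor 16 up, 16 wide, 24 at top; forceps lie in both, along y, middle at (-42, 0).
- small_tray: Smaller kit tray, fixed, with no bars: dark steel pan 90 x 166 mm, rim 12 mm high. Origin under its centre, z up, y along the 166 mm side. Grey insert (top 16 mm above the bench) has two round wells with bevelled edges down to the pan floor (4 mm above the bench): 70 mm wide at (x, y) = (0, 36) mm, 36 mm wide at (0, -50) mm.
- petri_dishes: Two stacked petri dishes that stay together as one piece, translucent cream, 59 mm across and 31 mm tall, origin at the centre of the underside, z up; hold round the upper half so that the fingers clear the tray insert
- beaker: Clear glass beaker, open at the top, standing upright: 58 mm across at the base, 61 mm at the rim, 76 mm tall; origin at the centre of the underside, z up; hold round the body with the fingers above the tray insert (from outside)
- clear_vial: Tallest vial, clear glass: screw-cap vial standing upright, 26 mm across and 50 mm tall (straight round body up to 40 mm, blue cap 22 mm across above it), origin at the centre of its underside, z up, round so its yaw is of no account
- amber_vial: Middle-sized vial, amber glass: screw-cap vial standing upright, 23 mm across and 45 mm tall (straight round body up to 36 mm, black cap 20 mm across above it), origin at the centre of its underside, z up, round so its yaw is of no account
- small_vial: Smallest vial, amber glass; not part of any kit: screw-cap vial standing upright, 20 mm across and 36 mm tall (straight round body up to 29 mm, red cap 18 mm across above it), origin at the centre of its underside, z up, round so its yaw is of no account
- forceps: Steel forceps lying flat, 125 mm long, up to 13 mm wide and 10 mm high, origin under the middle, x along the length, z up; either way round will do in the rest
- spatula: Steel weighing spatula with a dark handle, lying flat, 180 x 13 x 8 mm, origin under the middle, x along the length, z up; not part of any kit
Things that resemble listed ones, but are neither listed nor needed, are in the scene too. What is shaped like the amber_vial but green or purple is not meant.

How it is judged (in metres and radians):
At the end, for the whole second after the job is handed in: Four containers upright (7 deg) on the floor of their own wells (4 mm high, 10 mm sideways); forceps on the notch floors of the rest (9 mm across, 15 mm along, 0.15 rad); all five released and at rest (20 mm/s); smallest vial and spatula within 25 mm of where they began (x of petri_dishes in the frame of large_tray between 0.013 and 0.033 m and y of petri_dishes in the frame of large_tray between 0.026 and 0.046 m and z of petri_dishes in the frame of large_tray between 0 and 0.008 m and angle between each of petri_dishes, clear_vial, forceps, beaker, amber_vial's own z axis and vertical below 0.12 rad and linear speed of each of petri_dishes, clear_vial, forceps, beaker, amber_vial below 0.02 m/s and x of clear_vial in the frame of large_tray between 0.013 and 0.033 m and y of clear_vial in the frame of large_tray between -0.06 and -0.04 m and z of clear_vial in the frame of large_tray between 0 and 0.008 m and x of forceps in the frame of large_tray between -0.051 and -0.033 m and y of forceps in the frame of large_tray between -0.015 and 0.015 m and z of forceps in the frame of large_tray between 0.012 and 0.02 m and angle between the x axis of forceps and the y axis of large_tray, either way round below 0.15 rad and x of beaker in the frame of small_tray between -0.01 and 0.01 m and y of beaker in the frame of small_tray between 0.026 and 0.046 m and z of beaker in the frame of small_tray between 0 and 0.008 m and x of amber_vial in the frame of small_tray between -0.01 and 0.01 m and y of amber_vial in the frame of small_tray between -0.06 and -0.04 m and z of amber_vial in the frame of small_tray between 0 and 0.008 m and distance of each of small_vial, spatula from where it was at the start of the episode below 0.025 m); the robot touches nothing.
It fails at once if the smallest vial or the spatula is moved by more than 25 mm (distance of any of small_vial, spatula from where it was at the start of the episode above 0.025 m).
It also fails if it takes over 96 s, if anything falls off the work surface, if the arm or the gripper's body presses on something with over 40 N, if the wrist force passes 120 N, or if a joint passes its speed limit or range.

## Working session

There is one attempt and no reset: what is moved stays moved. The work goes in short steps, Python scripts to look and compute and a shell command to move; the robot and the scene stay as the last step left them, time stands still between calls to the robot, and variables do not carry over. Pictures are saved under pics/ and viewed, at most 14 in all, crops included, and the job is handed in when it is done.

```bash
mkdir -p pics; cat > h.py <<'E'
import numpy as np, cv2
from rig import observe, optics, job, env
def snap(n,f):
    d=optics.get_image(n); cv2.imwrite(f'pics/{f}.png',cv2.resize(d['pixels'][:,:,::-1],None,fx=1.5625,fy=1.5625,interpolation=cv2.INTER_CUBIC)); np.savez(f'pics/{f}.npz',**{k:d[k] for k in('pixels','mtx','rvec','tvec')}); return d
def ray(f,u,v,z,s=1.5625):
    d=np.load(f'pics/{f}.npz'); R=cv2.Rodrigues(d['rvec'])[0]; C=-R.T@d['tvec'].ravel()
    g=R.T@np.linalg.inv(d['mtx'])@np.array([(u+.5)/s-.5,(v+.5)/s-.5,1]); return C+g*(z-C[2])/g[2]
def proj(f,P,s=1.5625):
    d=np.load(f'pics/{f}.npz'); p=cv2.projectPoints(np.array(P,float).reshape(-1,1,3),d['rvec'],d['tvec'],d['mtx'],None)[0].reshape(-1,2); return (p+.5)*s-.5
E
python3 - <<'E'
from h import *
for n in('top','side'):
    d=snap(n,n+'0'); R=cv2.Rodrigues(d['rvec'])[0]; print(n,-R.T@d['tvec'].ravel(),R[2])
s=observe(); print(s['time_s'],s['position'],s['tool_rot'],s['grip_width'],env.tcp_to_grasp)
E
```

```text
top [0.49779453 0.17054837 1.02976965] [ 0.02997481 -0.00659373 -0.99952891]
side [0.3895801  1.09296249 0.6460863 ] [ 0.13067778 -0.82891738 -0.54389272]
0.1 [ 0.21555875 -0.50571957  0.23078042] [[ 9.19965288e-01  3.91999769e-01 -2.21256424e-04]
 [ 3.91999715e-01 -9.19964432e-01  1.29104816e-03]
 [ 3.02542542e-04 -1.27445195e-03 -9.99999142e-01]] 0.08543919688696693 0.0187
```

View pics/top0.png

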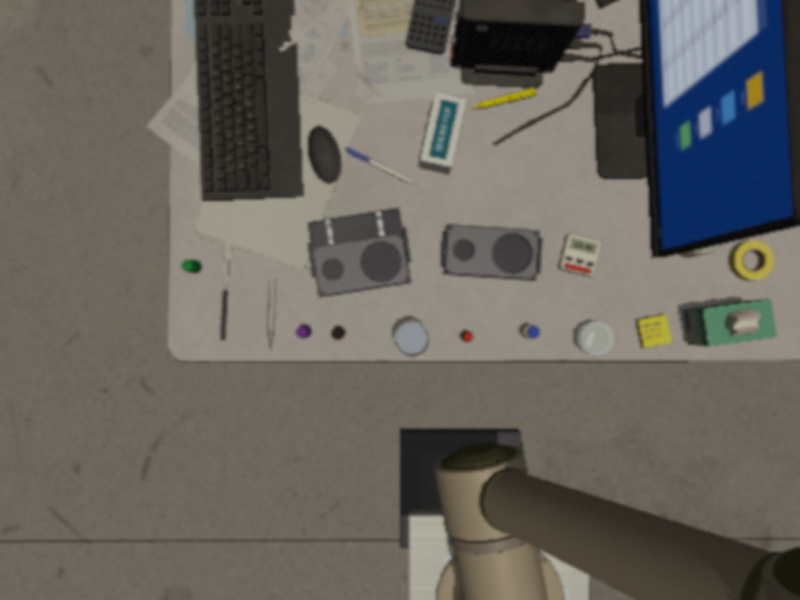

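View pics/side0.png

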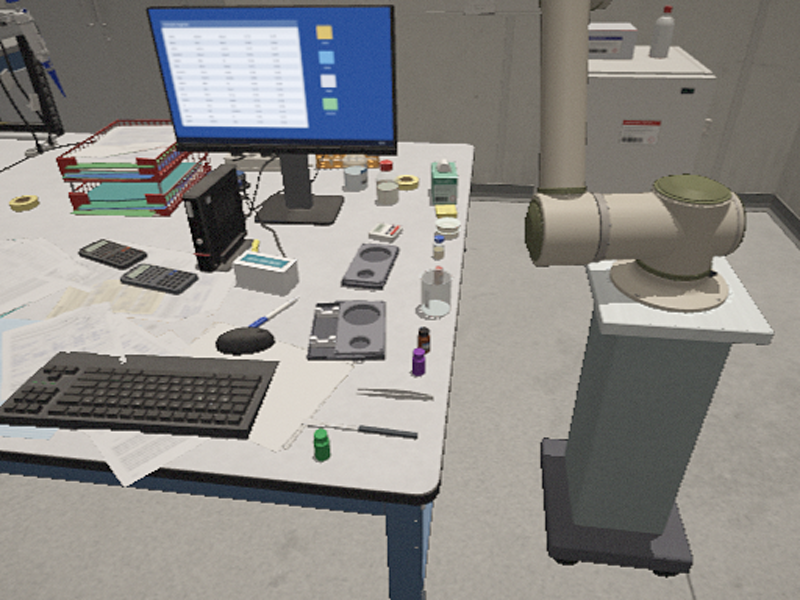

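The top view shows, left to right, spatula (225,290), forceps (271,313), purple decoy (303,331), amber/black (338,332), beaker (411,337), red small vial (467,337), clear/blue (533,331) and petri (595,338). The large tray is at about (360,252) and the small tray at (492,252). The side view agrees: same order along the front edge, and a green decoy at (321,445).

```bash
cat > ov.py <<'E'
from h import *
s=3
def circ(x,y,z,r): t=np.linspace(0,2*np.pi,40); return np.c_[x+r*np.cos(t),y+r*np.sin(t),0*t+z]
def tr(T,P): x,y,a=T; c,q=np.cos(a),np.sin(a); P=np.array(P,float); return np.c_[x+c*P[:,0]-q*P[:,1],y+q*P[:,0]+c*P[:,1],P[:,2]]
def box(a,b,z): return [[a,b,z],[-a,b,z],[-a,-b,z],[a,-b,z],[a,b,z]]
E
python3 - <<'E'
from ov import *
f='top0'
for n,u,v,z in [('forc',271,313,.005),('spat',225,290,.004),('amber cap',338,332,.045),('beaker rim',411,337,.076),('red',467,337,.036),('blue cap',533,331,.05),('petri',595,338,.031)]: print(n,ray(f,u,v,z).round(4))
for n,c in [('L',[(309,224),(402,209),(410,283),(320,295)]),('S',[(445,225),(541,229),(539,280),(443,273)])]:
    print(n,[ray(f,u,v,.012)[:2].round(4).tolist() for u,v in c])
d=np.load('pics/top0.npz')['pixels'][:,:,::-1]
cv2.imwrite('pics/cropL.png',cv2.resize(d[125:240,120:280],None,fx=5,fy=5,interpolation=cv2.INTER_CUBIC))
cv2.imwrite('pics/cropR.png',cv2.resize(d[125:240,255:415],None,fx=5,fy=5,interpolation=cv2.INTER_CUBIC))
E
```

```text
forc [0.5075 0.4016 0.005 ]
spat [0.5483 0.4836 0.004 ]
amber cap [0.4747 0.2786 0.045 ]
beaker rim [0.4671 0.1549 0.076 ]
red [0.4658 0.058  0.036 ]
blue cap [ 0.4763 -0.0525  0.05  ]
petri [ 0.4637 -0.1642  0.031 ]
L [[0.6647, 0.334], [0.6914, 0.1696], [0.5602, 0.1555], [0.5391, 0.3141]]
S [[0.663, 0.0935], [0.656, -0.0767], [0.5655, -0.0725], [0.5779, 0.0972]]
```

View pics/cropL.png

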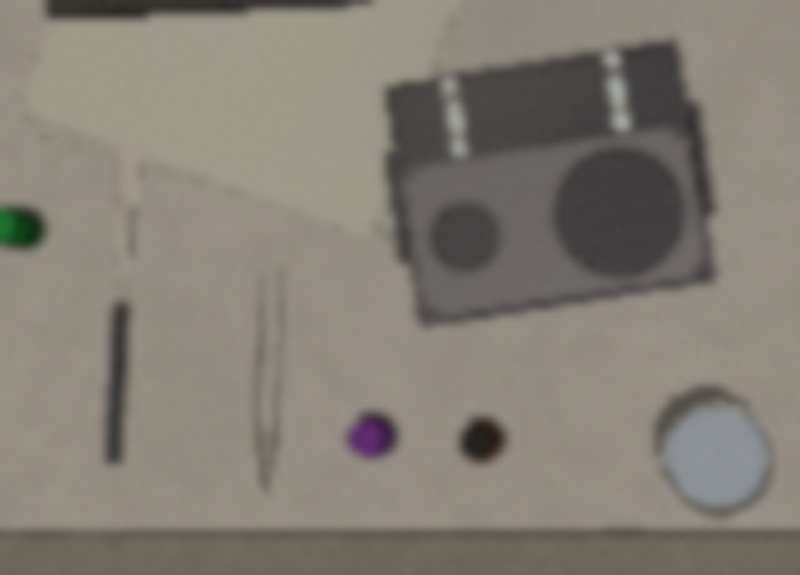

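View pics/cropR.png

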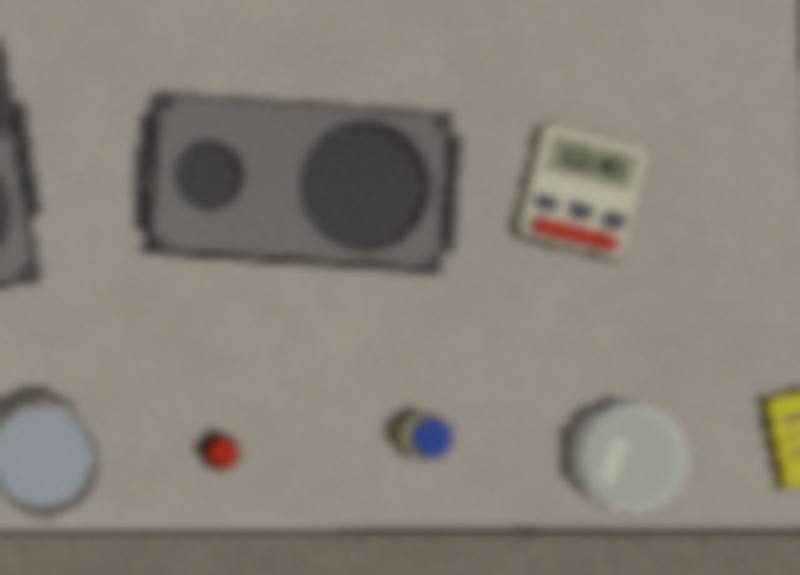

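```bash
cat > est.py <<'E'
from ov import *
def m(u,v,z,o): return ray('top0',(u+.5)/5-.5+o,(v+.5)/5-.5+125,z,1)
L,R=120,255
def tray(b,s,xl):
    d=(b-s)[:2]; print('well dist',np.linalg.norm(d)); a=np.arctan2(d[1],d[0])-np.pi/2; c=(b+s)[:2]/2
    c=c-np.array([np.cos(a)*xl+np.sin(a)*7e-3, np.sin(a)*xl-np.cos(a)*7e-3]); return (*c,a)
TL=tray(m(620,212,.016,L),m(464,237,.016,L),.023); TS=tray(m(366,186,.016,R),m(210,175,.016,R),0)
O=dict(petri=m(630,456,.031,R),beaker=m(715,457,.076,L),clear=m(432,438,.05,R),amber=m(484,440,.045,L),small=m(221,452,.036,R))
f1,f2=m(265,492,.005,L),m(270,265,.005,L); F=(f1+f2)/2; Fa=np.arctan2(*(f2-f1)[1::-1])
E
cat > show.py <<'E'
from est import *
def show(f,out,o,x0,y0,w=160,h=115,s=5):
    im=cv2.resize(np.load(f'pics/{f}.npz')['pixels'][y0:y0+h,x0:x0+w,::-1],None,fx=s,fy=s,interpolation=cv2.INTER_CUBIC)
    def dr(P,c=(0,255,0)): cv2.polylines(im,[np.int32(((proj(f,P,1)-[x0,y0]+.5)*s-.5).round())],False,c,1)
    for T,a,xl in((TL,.068,.023),(TS,.045,0)):
        dr(tr(T,box(a,.083,.012)))
        for y,r in((.036,.035),(-.05,.018)): dr(tr(T,circ(xl,y,.016,r)))
    for k,(r0,r1,z) in dict(petri=(.0295,.0295,.031),beaker=(.029,.0305,.076),clear=(.013,.011,.05),amber=(.0115,.01,.045),small=(.01,.009,.036)).items():
        p=O[k]; dr(circ(p[0],p[1],0,r0),(0,0,255)); dr(circ(p[0],p[1],z,r1))
    dr(tr((F[0],F[1],Fa),box(.0625,.0065,.005)))
    cv2.imwrite(f'pics/{out}.png',im)
E
python3 - <<'E'
from show import *
print(TL,TS,O,F,Fa,np.linalg.norm(f1-f2))
show('top0','o1',O,150,125,w=160); show('top0','o2',O,250,125)
a=cv2.imread('pics/o1.png')
show('side0','o3',O,190,100,w=120,h=200,s=3)
b=cv2.imread('pics/o2.png')
cv2.imwrite('pics/o12.png',cv2.resize(np.vstack([a,b]),(480,690))[:600] if 0 else cv2.resize(np.hstack([a,b[:, 350:]]),(800,368)))
E
```

```text
well dist 0.08672251016408256
well dist 0.08615241240174293
(np.float64(0.6152610125211697), np.float64(0.2462733441657894), np.float64(-2.982222458760949)) (np.float64(0.6152185376314231), np.float64(0.01095325827753562), np.float64(-3.2120313310466972)) {'petri': array([ 0.46459245, -0.16413768,  0.031     ]), 'beaker': array([0.46583408, 0.15557196, 0.076     ]), 'clear': array([ 0.47484252, -0.05267515,  0.05      ]), 'amber': array([0.4739254 , 0.27789671, 0.045     ]), 'small': array([0.46709233, 0.05770314, 0.036     ])} [0.50715909 0.40206626 0.005     ] -0.01566182381244209 0.12560536584963194
```

View pics/o12.png

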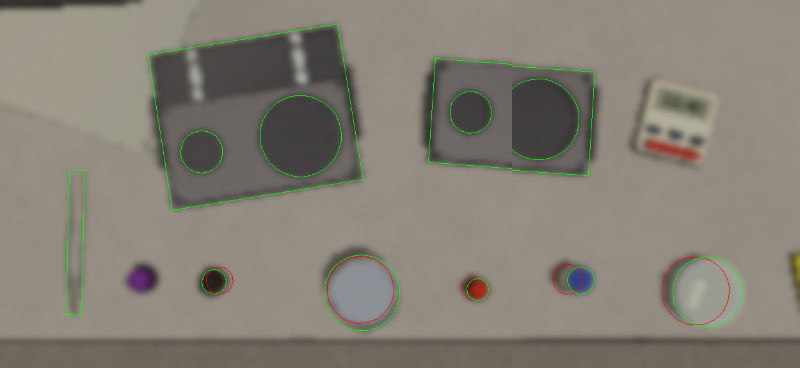

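View pics/o3.png

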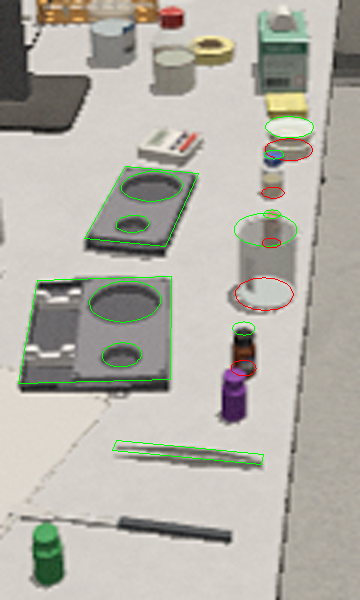

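The overlay shows the outlines matching in both views: trays, vials, petri and forceps within about 2 mm, and the beaker slightly less sure. Next I work out the targets.

```bash
cat > go.py <<'E'
import sys; from h import *
# python3 go.py x y z [yaw]: remaining shift in tool axes, and turn about tool z (rad); yaw = heading of tool x, deg
a=[float(v) for v in sys.argv[1:]]; s=observe(); R=np.array(s['tool_rot']); p=np.array(s['position'])
print('t',round(s['time_s'],2),'p',p.round(4),'yaw',np.degrees(np.arctan2(R[1,0],R[0,0])).round(2),'w',round(s['grip_width'],4),'gf',s['gripper_force'],'ft',np.array(s['ft_force']).round(1))
if a:
    print('tool shift',(R.T@(np.array(a[:3])-p)).round(4))
    if len(a)>3:
        y=np.radians(a[3]); Rg=np.array([[np.cos(y),np.sin(y),0],[np.sin(y),-np.cos(y),0],[0,0,-1]]); print('turn',cv2.Rodrigues(R.T@Rg)[0].ravel().round(4))
E
python3 - <<'E'
from est import *
print('L petri,vial,forceps',tr(TL,[[.023,.036,0],[.023,-.05,0],[-.042,0,0]]).round(4)[:,:2],'S beaker, vial',tr(TS,[[0,.036,0],[0,-.05,0]]).round(4)[:,:2],np.degrees([TL[2],TS[2]]))
E
python3 -m jog '[[0,0,-0.167,0,0,0,100],[0,0,-0.167,0,0,0,100],[0,0,-0.167,0,0,0,100],[0,0,-0.167,0,0,0,100],[0,0,-0.167,0,0,0,100],[0,0,-0.167,0,0,0,100],[0,0,-0.167,0,0,0,100]]'
python3 go.py .4646 -.1641 .15 90
```

```text
well dist 0.08672251016408256
well dist 0.08615241240174293
L petri,vial,forceps [[0.5983 0.2071]
 [0.5846 0.292 ]
 [0.6567 0.2529]] S beaker, vial [[ 0.6127 -0.025 ]
 [ 0.6187  0.0608]] [-170.86876046 -184.03583893]
time_s: 0.98
position: [0.2156, -0.5058, 0.231]
tool_rot: [[-0.007, 1.0, -0.0], [1.0, 0.007, 0.001], [0.001, -0.0, -1.0]]
ft_force: [-0.5, 0.1, 0.4]
grip_width: 0.0855
gripper_force: 0.0
t 0.97 p [ 0.2156 -0.5058  0.231 ] yaw 90.37 w 0.0855 gf 0.0 ft [-0.5  0.1  0.4]
tool shift [0.34   0.2513 0.0812]
turn [-0.0001 -0.0008  0.0065]
```

```bash
python3 -m jog '[[0,0,0.0065,0.0425,0.0314,0.0101,100],[0,0,0,0.0425,0.0314,0.0101,100],[0,0,0,0.0425,0.0314,0.0101,100],[0,0,0,0.0425,0.0314,0.0101,100],[0,0,0,0.0425,0.0314,0.0101,100],[0,0,0,0.0425,0.0314,0.0101,100],[0,0,0,0.0425,0.0314,0.0101,100],[0,0,0,0.0425,0.0314,0.0101,100],[0,0,0,0,0,0,100]]' 40
python3 go.py .4646 -.1641 .011 90
python3 -c "
from h import *
snap('wrist','w1')"
```

```text
time_s: 2.1
position: [0.4692, -0.1643, 0.1496]
tool_rot: [[0.001, 1.0, -0.002], [1.0, -0.001, 0.001], [0.001, -0.002, -1.0]]
ft_force: [0.2, -0.9, -0.7]
grip_width: 0.0856
gripper_force: 0.0
t 2.1 p [ 0.4692 -0.1643  0.1496] yaw 89.96 w 0.0856 gf 0.0 ft [ 0.2 -0.9 -0.7]
tool shift [ 1.000e-04 -4.400e-03  1.386e-01]
turn [-0.0015 -0.0014 -0.0008]
```

View pics/w1.png

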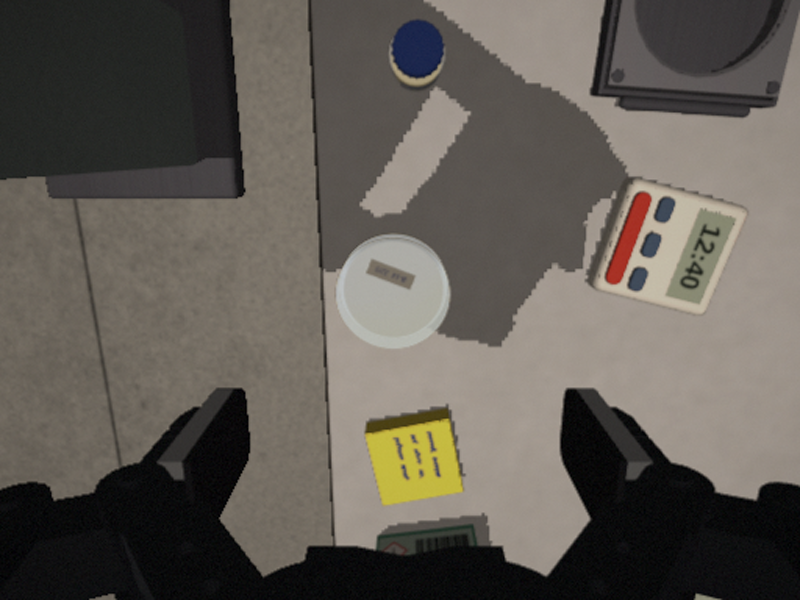

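The wrist view shows the petri top centred at (393,291), with the blue cap at (417,50). I check both against the estimates.

```bash
python3 -c "
from h import *
print(ray('w1',393,291,.031),ray('w1',417,50,.05),ray('w1',337,291,.031)-ray('w1',450,291,.031))"
```

```text
[ 0.46252064 -0.16190193  0.031     ] [ 0.47370704 -0.0529199   0.05      ] [-5.74508244e-02  1.88901660e-05  0.00000000e+00]
```

```bash
python3 -m jog '[[0,0,0,0.001,-0.0055,0,100],[0,0,0,0,0,0.035,100],[0,0,0,0,0,0.035,100],[0,0,0,0,0,0.035,100],[0,0,0,0,0,0.034,100],[0,0,0,0,0,0,100],[0,0,0,0,0,0,100]]' 
python3 go.py .4635 -.163 .011 90
```

```text
time_s: 3.02
position: [0.4631, -0.1671, 0.0128]
tool_rot: [[0.007, 1.0, 0.001], [1.0, -0.007, -0.001], [-0.001, 0.001, -1.0]]
ft_force: [-0.2, -0.1, -0.6]
grip_width: 0.0854
gripper_force: 0.0
t 3.02 p [ 0.4631 -0.1671  0.0128] yaw 89.62 w 0.0854 gf 0.0 ft [-0.2 -0.1 -0.6]
tool shift [0.0041 0.0004 0.0018]
turn [ 0.0014  0.001  -0.0066]
```

```bash
python3 -m jog '[[0,0,0,0.004,0,0.0015,100],[0,0,0,0,0,0,0],[0,0,0,0,0,0,0],[0,0,0,0,0,0,0],[0,0,0,0,0,0,0],[0,0,0,0,0,0,0],[0,0,0,0,0,0,0]]' 40
python3 go.py
```

```text
time_s: 3.9
position: [0.463, -0.1621, 0.0111]
tool_rot: [[0.005, 1.0, 0.001], [1.0, -0.005, -0.001], [-0.001, 0.001, -1.0]]
ft_force: [-3.9, 1.6, 11.6]
grip_width: 0.0557
gripper_force: 40.0
t 3.9 p [ 0.463  -0.1621  0.0111] yaw 89.7 w 0.0557 gf 40.02305812085979 ft [-3.9  1.6 11.6]
```

```bash
python3 -m jog '[[0,0,0,0,0,-0.02,0],[0,0,0,0,0,-0.04,0],[0,0,0,0,0,-0.05,0],[0,0,0,0,0,-0.04,0],[0,0,0,0,0,0,0]]' 
python3 go.py .5983 .2071 .16 90
```

```text
time_s: 4.53
position: [0.4639, -0.1626, 0.1628]
tool_rot: [[0.005, 1.0, 0.005], [1.0, -0.005, -0.003], [-0.003, 0.005, -1.0]]
ft_force: [0.2, 0.2, -0.7]
grip_width: 0.0551
gripper_force: 42.6
t 4.53 p [ 0.4639 -0.1626  0.1628] yaw 89.7 w 0.0551 gf 42.5673739076592 ft [ 0.2  0.2 -0.7]
tool shift [0.3704 0.1324 0.0022]
turn [ 0.0052  0.0034 -0.0052]
```

```bash
python3 -m jog '[[0.005,0.003,-0.005,0.046,0.0165,0,0],[0,0,0,0.046,0.0165,0,0],[0,0,0,0.046,0.0165,0,0],[0,0,0,0.046,0.0165,0,0],[0,0,0,0.046,0.0165,0,0],[0,0,0,0.046,0.0165,0,0],[0,0,0,0.046,0.0165,0,0],[0,0,0,0.046,0.0165,0,0],[0,0,0,0,0,0,0],[0,0,0,0,0,0,0]]' >/dev/null
python3 go.py .5983 .2071 .06 90
python3 -c "
from h import *
snap('wrist','w2')"
```

```text
t 5.78 p [0.5948 0.2054 0.1592] yaw 89.98 w 0.0554 gf 42.59616234339774 ft [ 0.5 -0.2 -1.1]
tool shift [0.0015 0.0042 0.0992]
turn [-0.0071 -0.0024 -0.0004]
```

View pics/w2.png

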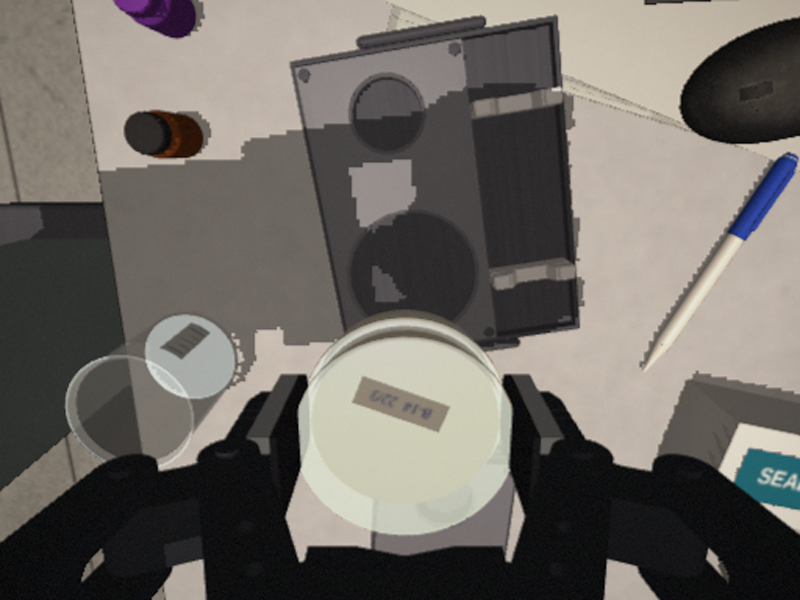

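```bash
python3 -c "
from h import *
for n,u,v,z in [('bigwell',413,272,.016),('well',389,112,.016),('bkbase',190,356,.0),('bkrim',130,411,.076),('ambercap',148,132,.045),('purp',152,5,.04),('dish',403,419,.179)]: print(n,ray('w2',u,v,z).round(4))"
```

```text
bigwell [0.5978 0.2123 0.016 ]
well [0.5853 0.2954 0.016 ]
bkbase [0.4619 0.1559 0.    ]
bkrim [0.4641 0.1586 0.076 ]
ambercap [0.4749 0.2849 0.045 ]
purp [0.4815 0.3386 0.04  ]
dish [0.594  0.2109 0.179 ]
```

```bash
python3 -m jog '[[-0.007,-0.002,0,0.003,0.004,0.01,0],[0,0,0,0,0,0.03,0],[0,0,0,0,0,0.03,0],[0,0,0,0,0,0.03,0],[0,0,0,0,0,0.01,0],[0,0,0,0,0,0,0],[0,0,0,0,0,0,0]]' >/dev/null
python3 go.py .598 .209 .017 90
```

```text
t 6.7 p [0.6002 0.2088 0.0516] yaw 89.96 w 0.0553 gf 42.58322707610205 ft [ 0.4 -0.1 -1.1]
tool shift [ 0.0001 -0.0023  0.0346]
turn [ 0.0042 -0.0013 -0.0007]
```

```bash
python3 -m jog '[[0,0,0,0,-0.002,0.01,0],[0,0,0,0,0,0.01,0],[0,0,0,0,0,0.008,0],[0,0,0,0,0,0.006,0],[0,0,0,0,0,0,0],[0,0,0,0,0,0,0]]' >/dev/null
python3 go.py .598 .209 .017 90
```

```text
t 7.45 p [0.5977 0.2089 0.0166] yaw 89.97 w 0.0555 gf 42.64448505593464 ft [ 0.4 -0.2 -0.3]
tool shift [ 0.0001  0.0004 -0.0004]
turn [ 0.0023 -0.0011 -0.0005]
```

```bash
python3 -m jog '[[0,0,0,0,0,0,70],[0,0,0,0,0,0,70],[0,0,0,0,0,0,70],[0,0,0,0,0,0,70],[0,0,0,0,0,-0.005,72],[0,0,0,0,0,-0.01,74],[0,0,0,0,0,-0.02,90],[0,0,0,0,0,-0.05,90],[0,0,0,0,0,-0.05,50],[0,0,0,0,0,0,50]]'
python3 go.py .4745 -.0525 .15 90
python3 -c "
from h import *
snap('wrist','w3')"
```

```text
time_s: 8.7
position: [0.5989, 0.2091, 0.1565]
tool_rot: [[0.0, 1.0, 0.011], [1.0, -0.0, 0.002], [0.002, 0.011, -1.0]]
ft_force: [-0.2, 0.3, 0.3]
grip_width: 0.0433
gripper_force: 0.0
t 8.7 p [0.5989 0.2091 0.1565] yaw 89.98 w 0.0433 gf 0.0 ft [-0.2  0.3  0.3]
tool shift [-0.2617 -0.1244  0.0045]
turn [ 0.0111 -0.0024 -0.0003]
```

View pics/w3.png

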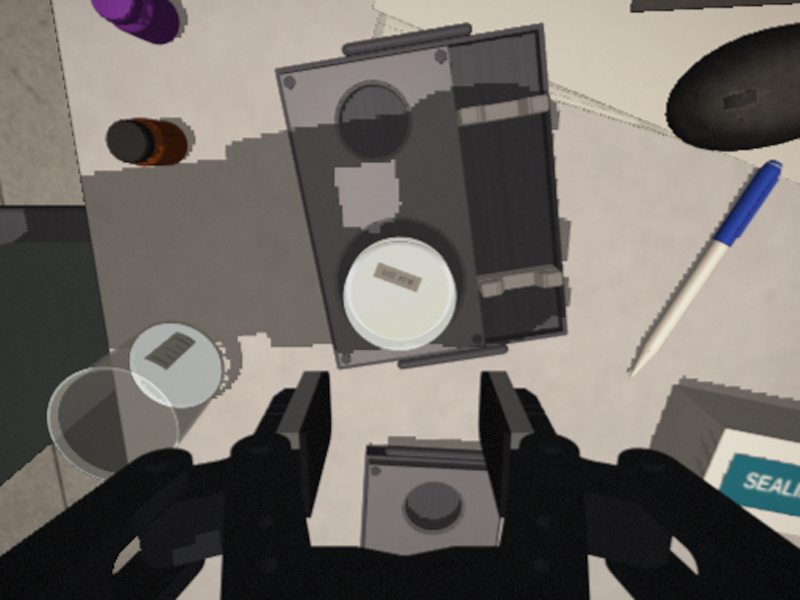

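Petri dish centre at (400,293), sitting in the well with a dark gap above. Next I check its position against the small well at (374,120) and head for the clear vial.

```bash
python3 -c "
from h import *
a=ray('w3',400,293,.035);b=ray('w3',374,120,.016);print(a,b,np.linalg.norm((a-b)[:2]), ray('w3',343,293,.035)-ray('w3',457,293,.035))"
python3 -m jog '[[0.011,-0.002,0,-0.0375,-0.0178,0,50],[0,0,0,-0.0375,-0.0178,0,50],[0,0,0,-0.0375,-0.0178,0,50],[0,0,0,-0.0375,-0.0178,0,50],[0,0,0,-0.0375,-0.0178,0,50],[0,0,0,-0.0375,-0.0178,0,50],[0,0,0,-0.0375,-0.0178,0,50],[0,0,0,0,0,0,50],[0,0,0,0,0,0,50]]' >/dev/null
python3 go.py .4742 -.0528 .016 90
```

```text
[0.59727139 0.20980986 0.035     ] [0.58443861 0.29512435 0.016     ] 0.08627422550221273 [-0.05867414  0.00019487  0.        ]
t 9.88 p [ 0.4724 -0.0533  0.152 ] yaw 89.95 w 0.0425 gf 0.0 ft [0.3 0.2 0.4]
tool shift [0.0005 0.0031 0.136 ]
turn [-0.0099  0.0003 -0.0008]
```

```bash
python3 -m jog '[[-0.01,0,0,0.0005,0.002,0.01,50],[0,0,0,0,0,0.03,50],[0,0,0,0,0,0.04,50],[0,0,0,0,0,0.04,50],[0,0,0,0,0,0.014,50],[0,0,0,0,0,0,50],[0,0,0,0,0,0,50]]' >/dev/null
python3 go.py .4742 -.0528 .016 90
```

```text
t 10.75 p [ 0.4753 -0.0533  0.0195] yaw 89.99 w 0.0424 gf 0.0 ft [-0.6  0.  -0.4]
tool shift [ 0.0005 -0.0011  0.0035]
turn [ 0.003   0.0017 -0.0001]
```

```bash
python3 -m jog '[[0,0,0,0,-0.001,0.0025,50],[0,0,0,0,0,0,0],[0,0,0,0,0,0,0],[0,0,0,0,0,0,0],[0,0,0,0,0,0,0],[0,0,0,0,0,0,0]]' 30
python3 go.py 
python3 -m jog '[[0,0,0,0,0,-0.02,0],[0,0,0,0,0,-0.04,0],[0,0,0,0,0,-0.05,0],[0,0,0,0,0,-0.04,0],[0,0,0,0,0,0,0]]' 
python3 go.py .5846 .292 .16 90
```

```text
time_s: 11.5
position: [0.4737, -0.0534, 0.0165]
tool_rot: [[0.001, 1.0, 0.002], [1.0, -0.001, -0.001], [-0.001, 0.002, -1.0]]
ft_force: [-1.4, 0.3, 6.2]
grip_width: 0.0246
gripper_force: 29.4
t 11.5 p [ 0.4737 -0.0534  0.0165] yaw 89.97 w 0.0246 gf 29.433668911806308 ft [-1.4  0.3  6.2]
time_s: 12.12
position: [0.4745, -0.0535, 0.1686]
tool_rot: [[0.0, 1.0, 0.007], [1.0, -0.0, -0.003], [-0.003, 0.007, -1.0]]
ft_force: [0.2, 0.7, -0.7]
grip_width: 0.0248
gripper_force: 29.7
t 12.12 p [ 0.4745 -0.0535  0.1686] yaw 89.97 w 0.0248 gf 29.741852140577976 ft [ 0.2  0.7 -0.7]
tool shift [0.3456 0.1099 0.0082]
turn [ 0.0067  0.0031 -0.0005]
```

```bash
python3 -m jog '[[0.007,0.003,0,0.0433,0.0138,0,0],[0,0,0,0.0433,0.0138,0,0],[0,0,0,0.0433,0.0138,0,0],[0,0,0,0.0433,0.0138,0,0],[0,0,0,0.0433,0.0138,0,0],[0,0,0,0.0433,0.0138,0,0],[0,0,0,0.0433,0.0138,0,0],[0,0,0,0.0433,0.0138,0,0],[0,0,0,0,0,0.03,0],[0,0,0,0,0,0,0]]' >/dev/null
python3 go.py .5846 .2928 .06 90
```

```text
t 13.38 p [0.5823 0.2931 0.1324] yaw 90.0 w 0.0244 gf 29.73090349434642 ft [ 0.6 -0.8  0.2]
tool shift [-0.0003  0.0033  0.0723]
turn [-0.0129  0.0001  0.    ]
```

```bash
python3 -m jog '[[-0.01,0,0,-0.0003,0.003,0.02,0],[0,0,0,0,0,0.03,0],[0,0,0,0,0,0.02,0],[0,0,0,0,0,0,0],[0,0,0,0,0,0,0]]' >/dev/null
python3 go.py .5846 .2928 .0215 90
```

```text
t 14.0 p [0.5875 0.2929 0.0674] yaw 89.94 w 0.0243 gf 29.739517366688233 ft [-0.4  0.1  0.4]
tool shift [-0.0003 -0.0032  0.0458]
turn [ 0.0057 -0.0026 -0.001 ]
```

```bash
python3 -m jog '[[0.005,-0.002,0,0,-0.002,0.015,0],[0,0,0,0,0,0.012,0],[0,0,0,0,0,0.008,0],[0,0,0,0,0,0,0],[0,0,0,0,0,0,0]]' >/dev/null
python3 go.py .5846 .2928 .0215 90
```

```text
t 14.62 p [0.5852 0.2932 0.0312] yaw 89.97 w 0.0245 gf 29.73728311713785 ft [ 0.4  0.6 -1.2]
tool shift [-0.0004 -0.0005  0.0097]
turn [-0.0005 -0.0002 -0.0005]
```

```bash
python3 -m jog '[[0,0,0,0,-0.0005,0.005,0],[0,0,0,0,0,0.004,0],[0,0,0,0,0,0,0],[0,0,0,0,0,0,0]]' 
python3 -m jog '[[0,0,0,0,0,0,45],[0,0,0,0,0,0,45],[0,0,0,0,0,0,45],[0,0,0,0,0,-0.02,50],[0,0,0,0,0,-0.05,60],[0,0,0,0,0,-0.05,100],[0,0,0,0,0,-0.02,100],[0,0,0,0,0,0,100]]'
python3 go.py .465 .1555 .18 90
python3 -c "
from h import *
snap('wrist','w4')"
```

```text
time_s: 15.12
position: [0.5845, 0.2931, 0.022]
tool_rot: [[0.0, 1.0, -0.001], [1.0, -0.0, 0.0], [0.0, -0.001, -1.0]]
ft_force: [0.1, -0.8, -1.3]
grip_width: 0.0249
gripper_force: 29.7
time_s: 16.12
position: [0.585, 0.2933, 0.1635]
tool_rot: [[0.0, 1.0, 0.002], [1.0, -0.0, 0.001], [0.001, 0.002, -1.0]]
ft_force: [-0.2, -0.7, -0.6]
grip_width: 0.0855
gripper_force: 0.0
t 16.12 p [0.585  0.2933 0.1635] yaw 89.97 w 0.0855 gf 0.0 ft [-0.2 -0.7 -0.6]
tool shift [-0.1378 -0.1199 -0.0169]
turn [ 0.0022 -0.001  -0.0005]
```

View pics/w4.png

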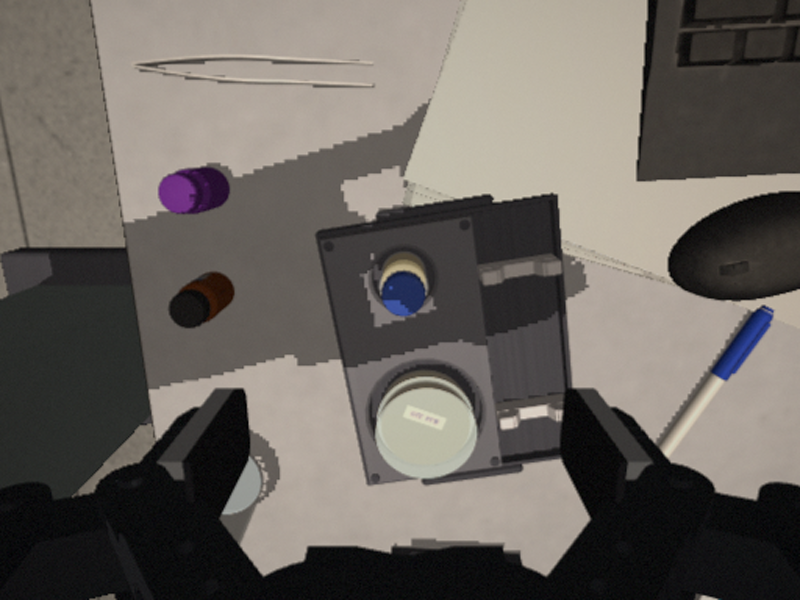

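The vial stands in its well (cap at 404,292) and the dish is seated (425,432). The forceps run from (135,65) to (373,75), and the amber cap is at (192,308).

```bash
python3 -c "
from h import *
for u,v,z in[(135,65,.005),(373,75,.005),(192,308,.045),(404,292,.054),(425,432,.035)]: print(ray('w4',u,v,z).round(4))"
python3 -m jog '[[0,0,0,-0.0276,-0.024,0,100],[0,0,0,-0.0276,-0.024,0,100],[0,0,0,-0.0276,-0.024,0,100],[0,0,0,-0.0276,-0.024,0,100],[0,0,0,-0.0276,-0.024,0,100],[0,0,0,0,0,0,100],[0,0,0,0,0,0,100]]' >/dev/null
python3 go.py .465 .1555 .03 90
```

```text
[0.4441 0.4072 0.005 ]
[0.5682 0.4024 0.005 ]
[0.4757 0.2868 0.045 ]
[0.5844 0.2976 0.054 ]
[0.5963 0.2096 0.035 ]
t 17.05 p [0.4646 0.1553 0.1614] yaw 89.96 w 0.0855 gf 0.0 ft [-0.   0.1 -0.2]
tool shift [0.0002 0.0006 0.1314]
turn [-0.002  -0.0001 -0.0007]
```

```bash
python3 -c "
from h import *
snap('wrist','w5')"; python3 -m jog '[[0,0,0,0,0.0005,0.02,100],[0,0,0,0,0,0.04,100],[0,0,0,0,0,0.04,100],[0,0,0,0,0,0.025,100],[0,0,0,0,0,0,100],[0,0,0,0,0,0,100]]' >/dev/null
python3 go.py .465 .1555 .03 90
```

```text
t 17.85 p [0.4656 0.1555 0.0377] yaw 90.0 w 0.085 gf 0.0 ft [-0.9 -0.   0.4]
tool shift [-0.     -0.0006  0.0077]
turn [ 0.0002 -0.0001  0.    ]
```

View pics/w5.png

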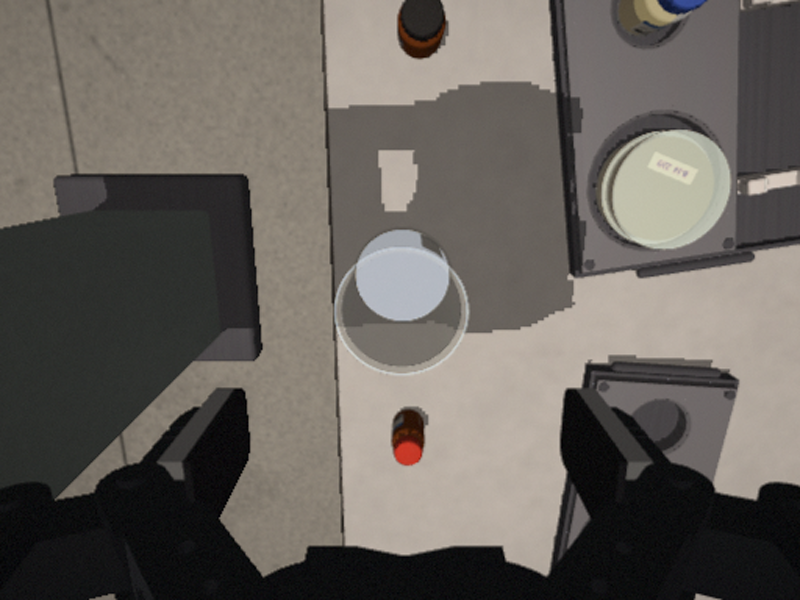

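The beaker rim is at (402,311), its base at (403,275), the amber cap at (422,17) and the red cap at (408,453). I check positions and then close.

```bash
python3 -c "
from h import *
for u,v,z in[(402,311,.076),(403,275,.002),(422,17,.045),(408,453,.036)]: print(ray('w5',u,v,z).round(4))"
python3 -m jog '[[0,0,0,0,0,0.007,100],[0,0,0,0,0,0,0],[0,0,0,0,0,0,0],[0,0,0,0,0,0,0],[0,0,0,0,0,0,0],[0,0,0,0,0,0,0]]' 30
python3 go.py
```

```text
[0.4627 0.1572 0.076 ]
[0.4628 0.1564 0.002 ]
[0.4715 0.2826 0.045 ]
[0.4657 0.0599 0.036 ]
time_s: 18.6
position: [0.4649, 0.1552, 0.0305]
tool_rot: [[0.001, 1.0, -0.001], [1.0, -0.001, 0.0], [0.0, -0.001, -1.0]]
ft_force: [-1.5, 0.1, 6.2]
grip_width: 0.0602
gripper_force: 31.9
t 18.6 p [0.4649 0.1552 0.0305] yaw 89.97 w 0.0602 gf 31.913585398706346 ft [-1.5  0.1  6.2]
```

```bash
python3 -c "
from h import *
for z in(.05,.1,.15,.2,.3): print(z,ray('top0',655,255,z)[:2].round(3),ray('side0',395,157,z)[:2].round(3),ray('top0',798,222,z)[:2].round(3))"
python3 -m jog '[[0,0,0,0,0,-0.02,0],[0,0,0,0,0,-0.04,0],[0,0,0,0,0,-0.05,0],[0,0,0,0,0,-0.04,0],[0,0,0,0,0,0,0]]' 
python3 go.py .6127 -.025 .18 90
```

```text
0.05 [ 0.606 -0.262] [ 0.644 -0.536] [ 0.662 -0.508]
0.1 [ 0.6  -0.24] [ 0.623 -0.399] [ 0.654 -0.473]
0.15 [ 0.595 -0.218] [ 0.601 -0.263] [ 0.645 -0.439]
0.2 [ 0.589 -0.196] [ 0.58  -0.126] [ 0.637 -0.404]
0.3 [ 0.578 -0.152] [0.537 0.147] [ 0.62  -0.335]
time_s: 19.23
position: [0.4662, 0.1553, 0.1826]
tool_rot: [[0.0, 1.0, 0.005], [1.0, -0.0, 0.0], [0.0, 0.005, -1.0]]
ft_force: [-1.0, 0.3, -0.3]
grip_width: 0.06
gripper_force: 32.9
t 19.23 p [0.4662 0.1553 0.1826] yaw 89.98 w 0.06 gf 32.85799567755021 ft [-1.   0.3 -0.3]
tool shift [-0.1802  0.1466  0.0032]
turn [ 0.005  -0.0005 -0.0004]
```

```bash
python3 -m jog '[[0.005,0,0,-0.0300,0.0244,0,0],[0,0,0,-0.0300,0.0244,0,0],[0,0,0,-0.0300,0.0244,0,0],[0,0,0,-0.0300,0.0244,0,0],[0,0,0,-0.0300,0.0244,0,0],[0,0,0,-0.0300,0.0244,0,0],[0,0,0,0,0,0.03,0],[0,0,0,0,0,0.03,0],[0,0,0,0,0,0,0],[0,0,0,0,0,0,0]]' 
python3 go.py .6127 -.025 .07 90
python3 -c "
from h import *
snap('wrist','w6')"
```

```text
time_s: 20.48
position: [0.6113, -0.0249, 0.1198]
tool_rot: [[0.0, 1.0, -0.005], [1.0, -0.0, -0.0], [-0.0, -0.005, -1.0]]
ft_force: [0.9, 0.4, -0.2]
grip_width: 0.0599
gripper_force: 32.9
t 20.48 p [ 0.6113 -0.0249  0.1198] yaw 89.98 w 0.0599 gf 32.87272743820722 ft [ 0.9  0.4 -0.2]
tool shift [-0.0001  0.0017  0.0498]
turn [-0.0054  0.0001 -0.0004]
```

View pics/w6.png

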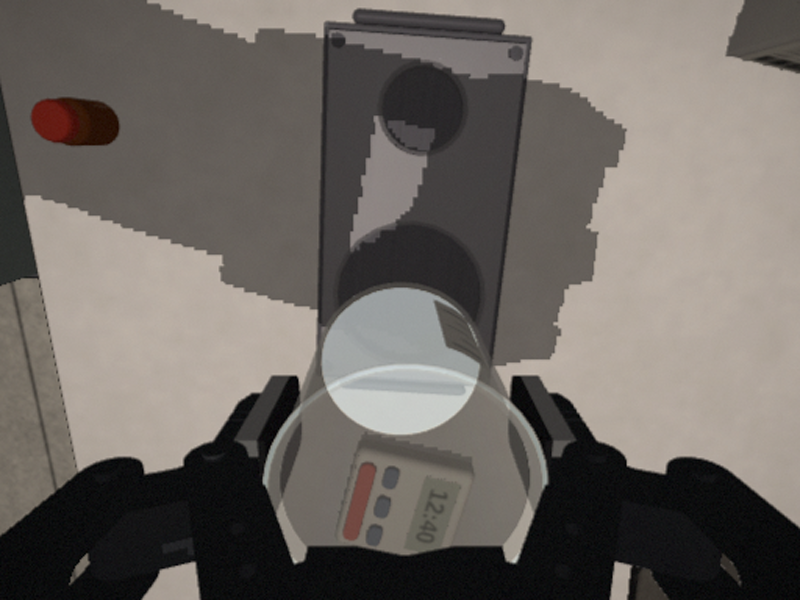

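```bash
python3 -c "
from h import *
for u,v,z in[(401,361,.0893),(424,108,.016),(338,290,.016),(482,290,.016),(408,224,.016),(408,296,.016)]: print(ray('w6',u,v,z).round(4))"
```

```text
[ 0.6093 -0.0244  0.0893]
[0.6187 0.0639 0.016 ]
[ 0.5782 -0.0183  0.016 ]
[ 0.6472 -0.0182  0.016 ]
[0.6117 0.0134 0.016 ]
[ 0.6118 -0.0212  0.016 ]
```

```bash
python3 -m jog '[[-0.005,0,0,0.0015,0.0012,0.01,0],[0,0,0,0,0,0.02,0],[0,0,0,0,0,0.02,0],[0,0,0,0,0,0.01,0],[0,0,0,0,0,0,0],[0,0,0,0,0,0,0]]' >/dev/null
python3 go.py .613 -.0235 .0355 90
```

```text
t 21.27 p [ 0.6125 -0.0235  0.0601] yaw 89.97 w 0.06 gf 32.88402132122428 ft [-0.6  0.1 -1.2]
tool shift [-0.      0.0005  0.0246]
turn [ 0.0005  0.0004 -0.0005]
```

```bash
python3 -m jog '[[0,0,0,0,0.0005,0.008,0],[0,0,0,0,0,0.008,0],[0,0,0,0,0,0.005,0],[0,0,0,0,0,0.003,0],[0,0,0,0,0,0,0],[0,0,0,0,0,0,0]]'
python3 go.py .613 -.0235 .0355 90
```

```text
time_s: 22.02
position: [0.6126, -0.0234, 0.0355]
tool_rot: [[0.001, 1.0, -0.001], [1.0, -0.001, -0.0], [-0.0, -0.001, -1.0]]
ft_force: [-0.5, -0.3, -0.8]
grip_width: 0.0599
gripper_force: 32.8
t 22.02 p [ 0.6126 -0.0234  0.0355] yaw 89.97 w 0.0599 gf 32.824460945321334 ft [-0.5 -0.3 -0.8]
tool shift [-0.0001  0.0004  0.    ]
turn [-0.0007  0.0001 -0.0005]
```

```bash
python3 -m jog '[[0,0,0,0,0,0,85],[0,0,0,0,0,0,85],[0,0,0,0,0,0,85],[0,0,0,0,0,0,85],[0,0,0,0,0,-0.02,90],[0,0,0,0,0,-0.05,90],[0,0,0,0,0,-0.05,90],[0,0,0,0,0,0,50],[0,0,0,0,0,0,50]]'
python3 go.py .473 .275 .15 90
python3 -c "
from h import *
snap('wrist','w7')"
```

```text
time_s: 23.15
position: [0.6122, -0.0233, 0.1547]
tool_rot: [[0.001, 1.0, -0.002], [1.0, -0.001, 0.0], [0.0, -0.002, -1.0]]
ft_force: [-0.6, -0.2, -0.4]
grip_width: 0.0429
gripper_force: 0.0
t 23.15 p [ 0.6122 -0.0233  0.1547] yaw 89.97 w 0.0429 gf 0.0 ft [-0.6 -0.2 -0.4]
tool shift [ 0.2982 -0.1394  0.005 ]
turn [-0.002  -0.0003 -0.0005]
```

View pics/w7.png

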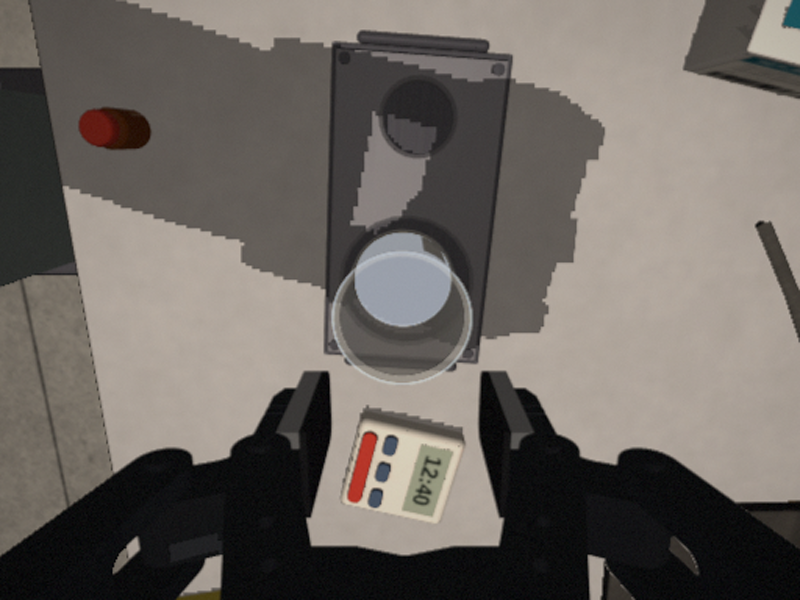

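The beaker stands in the large well (base at 403,279, rim at 402,317). Now to the amber vial.

```bash
python3 -m jog '[[-0.002,0,0,0.0426,-0.0199,0,50],[0,0,0,0.0426,-0.0199,0,50],[0,0,0,0.0426,-0.0199,0,50],[0,0,0,0.0426,-0.0199,0,50],[0,0,0,0.0426,-0.0199,0,50],[0,0,0,0.0426,-0.0199,0,50],[0,0,0,0.0426,-0.0199,0,50],[0,0,0,0,0,0,50],[0,0,0,0,0,0,50]]' >/dev/null
python3 go.py .473 .28 .015 90
python3 -c "
from h import *
snap('wrist','w8')"
```

```text
t 24.32 p [0.4734 0.2745 0.1543] yaw 89.98 w 0.0427 gf 0.0 ft [ 0.2 -0.4 -0.5]
tool shift [ 0.0056 -0.0003  0.1393]
turn [-0.0005  0.0008 -0.0003]
```

View pics/w8.png

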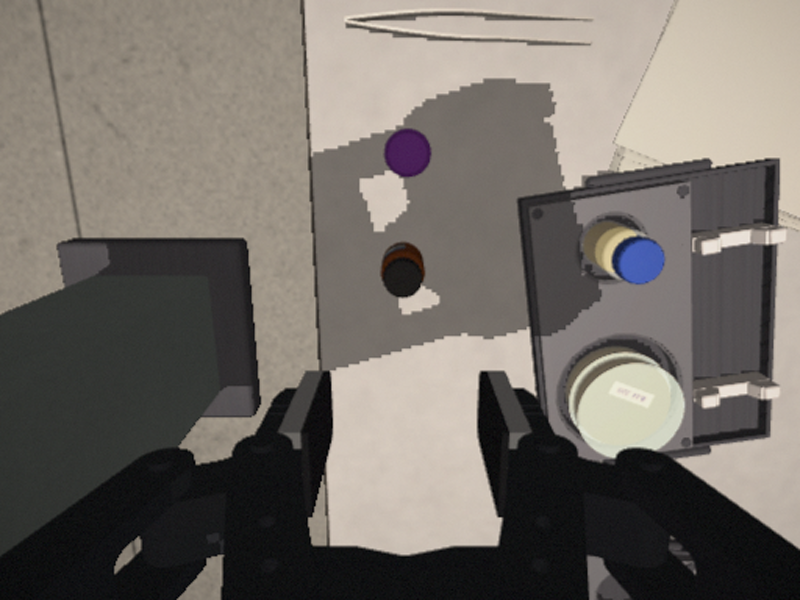

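Amber cap centre at (403,278), purple decoy at (408,152), forceps from (346,20) to (591,31).

```bash
python3 -c "
from h import *
for u,v,z in[(403,278,.045),(408,152,.045),(346,20,.005),(591,31,.005)]: print(ray('w8',u,v,z).round(4))"
python3 -m jog '[[0,0,0,0.006,0,0.02,50],[0,0,0,0,0,0.03,50],[0,0,0,0,0,0.04,50],[0,0,0,0,0,0.03,50],[0,0,0,0,0,0.013,50],[0,0,0,0,0,0,50],[0,0,0,0,0,0,50]]' >/dev/null
python3 go.py .473 .28 .015 90
```

```text
[0.472  0.2857 0.045 ]
[0.4743 0.3447 0.045 ]
[0.4437 0.4074 0.005 ]
[0.5656 0.4024 0.005 ]
t 25.25 p [0.4744 0.2808 0.0233] yaw 89.95 w 0.0424 gf 0.0 ft [0.4 0.2 0. ]
tool shift [-0.0009 -0.0014  0.0083]
turn [ 0.0029 -0.0006 -0.0009]
```

```bash
python3 -m jog '[[0,0,0,0.0015,-0.001,0.005,50],[0,0,0,0,0,0.0025,50],[0,0,0,0,0,0,0],[0,0,0,0,0,0,0],[0,0,0,0,0,0,0],[0,0,0,0,0,0,0],[0,0,0,0,0,0,0]]' 30
python3 go.py 
python3 -m jog '[[0,0,0,0,0,-0.02,0],[0,0,0,0,0,-0.04,0],[0,0,0,0,0,-0.05,0],[0,0,0,0,0,-0.04,0],[0,0,0,0,0,0,0]]' 
python3 go.py .6187 .0615 .16 90
python3 -c "
from h import *
snap('wrist','w9')"
```

```text
time_s: 26.12
position: [0.4727, 0.2824, 0.0148]
tool_rot: [[0.001, 1.0, 0.001], [1.0, -0.001, 0.0], [0.0, 0.001, -1.0]]
ft_force: [0.8, -0.5, 3.0]
grip_width: 0.0211
gripper_force: 29.5
t 26.12 p [0.4727 0.2824 0.0148] yaw 89.97 w 0.0211 gf 29.545852079900214 ft [ 0.8 -0.5  3. ]
time_s: 26.75
position: [0.4736, 0.2828, 0.1675]
tool_rot: [[0.0, 1.0, 0.007], [1.0, -0.0, 0.002], [0.002, 0.007, -1.0]]
ft_force: [-1.6, -0.5, 0.1]
grip_width: 0.0216
gripper_force: 29.5
t 26.75 p [0.4736 0.2828 0.1675] yaw 89.98 w 0.0216 gf 29.470164999784174 ft [-1.6 -0.5  0.1]
tool shift [-0.2212  0.1451  0.0081]
turn [ 0.0069 -0.0019 -0.0004]
```

View pics/w9.png

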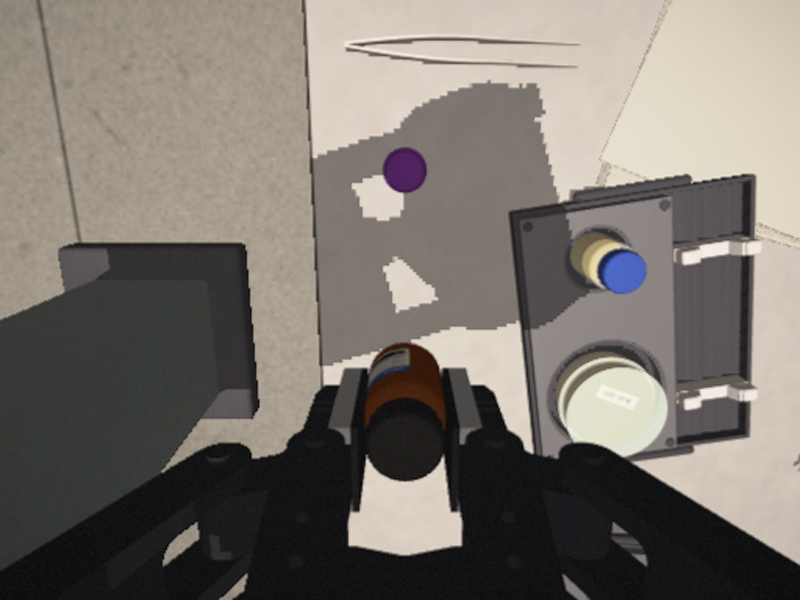

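I miscounted the pictures: w9 was the 15th, one over the limit of 14. I'll view no more and check numerically from here. It shows the amber vial held square between the pads, cap at (405,438).

```bash
python3 -c "
from h import *
print(ray('w9',405,438,.1977),ray('w6',424,108,.016),ray('w7',418,116,.016),ray('w7',403,279,.006))"
python3 -m jog '[[0.007,-0.002,0,-0.0316,0.0207,0,0],[0,0,0,-0.0316,0.0207,0,0],[0,0,0,-0.0316,0.0207,0,0],[0,0,0,-0.0316,0.0207,0,0],[0,0,0,-0.0316,0.0207,0,0],[0,0,0,-0.0316,0.0207,0,0],[0,0,0,-0.0316,0.0207,0,0],[0,0,0,0,0,0.03,0],[0,0,0,0,0,0,0],[0,0,0,0,0,0,0]]' >/dev/null
python3 go.py .6187 .0615 .06 90
```

```text
[0.47291364 0.28889237 0.1977    ] [0.61865332 0.06387338 0.016     ] [0.61808602 0.0642042  0.016     ] [ 0.61041592 -0.02204045  0.006     ]
t 28.05 p [0.617  0.0614 0.1344] yaw 90.0 w 0.0211 gf 29.48056578026808 ft [0.5 0.4 0.6]
tool shift [0.0002 0.0022 0.0744]
turn [-0.0065  0.0019 -0.    ]
```

```bash
python3 -m jog '[[-0.006,0.002,0,0,0.001,0.02,0],[0,0,0,0,0,0.03,0],[0,0,0,0,0,0.022,0],[0,0,0,0,0,0,0],[0,0,0,0,0,0,0]]' >/dev/null
python3 go.py .6187 .0615 .0198 90
```

```text
t 28.68 p [0.6187 0.0612 0.0639] yaw 90.0 w 0.0213 gf 29.4785779054655 ft [ 0.1  0.2 -0.3]
tool shift [ 0.0003 -0.0001  0.0441]
turn [ 0.0024  0.0002 -0.    ]
```

```bash
python3 -m jog '[[0,0,0,0,0,0.015,0],[0,0,0,0,0,0.015,0],[0,0,0,0,0,0.009,0],[0,0,0,0,0,0.003,0],[0,0,0,0,0,0,0],[0,0,0,0,0,0,0],[0,0,0,0,0,0,0]]' >/dev/null
python3 go.py .6187 .0615 .0198 90
```

```text
t 29.55 p [0.6182 0.061  0.0207] yaw 89.97 w 0.0214 gf 29.478242600307567 ft [-0.1 -0.2  0.1]
tool shift [0.0005 0.0005 0.0009]
turn [ 0.0007  0.0001 -0.0005]
```

```bash
python3 -m jog '[[0,0,0,0,0,0.001,0],[0,0,0,0,0,0,45],[0,0,0,0,0,0,45],[0,0,0,0,0,0,45],[0,0,0,0,0,-0.02,45],[0,0,0,0,0,-0.05,45],[0,0,0,0,0,-0.05,45],[0,0,0,0,0,-0.02,45],[0,0,0,0,0,0,45]]'
python3 go.py .507 .4025 .15
python3 - <<'E'
from h import *
d=snap('wrist','w10')
# dark cap/amber blob check: mean colour near the predicted cap
for P in([.6185,.0615,.049],[.6185,.0615,.030]):
    u,v=proj('w10',[P],1)[0].round().astype(int); print(u,v,d['pixels'][v-2:v+3,u-2:u+3].mean((0,1)).round())
E
```

```text
time_s: 30.68
position: [0.6185, 0.061, 0.1608]
tool_rot: [[0.0, 1.0, 0.003], [1.0, -0.0, -0.0], [-0.0, 0.003, -1.0]]
ft_force: [-0.1, -0.3, -1.1]
grip_width: 0.0384
gripper_force: 0.0
t 30.68 p [0.6185 0.061  0.1608] yaw 89.98 w 0.0384 gf 0.0 ft [-0.1 -0.3 -1.1]
tool shift [ 0.3415 -0.1117  0.0103]
259 190 [25. 24. 22.]
259 184 [25. 22. 22.]
```

```bash
python3 -m jog '[[0.003,0,0,0.0488,-0.016,0,40],[0,0,0,0.0488,-0.016,0,40],[0,0,0,0.0488,-0.016,0,40],[0,0,0,0.0488,-0.016,0,40],[0,0,0,0.0488,-0.016,0,40],[0,0,0,0.0488,-0.016,0,40],[0,0,0,0.0488,-0.016,0,40],[0,0,-0.173,0,0,0,40],[0,0,-0.173,0,0,0,40]]' >/dev/null
python3 -m jog '[[0,0,-0.173,0,0,0,40],[0,0,-0.173,0,0,0,40],[0,0,-0.173,0,0,0,40],[0,0,-0.173,0,0,0,40],[0,0,-0.173,0,0,0,40],[0,0,-0.173,0,0,0,40],[0,0,-0.173,0,0,0,40],[0,0,0,0,0,0,40],[0,0,0,0,0,0,40]]' >/dev/null
python3 go.py .507 .4025 .003 179.1
python3 - <<'E'
from h import *
d=snap('top','t1')
from est import *
# forceps line in untouched start image: dark/bright pixels vs local background in the box
im=cv2.cvtColor(np.load('pics/top0.npz')['pixels'],cv2.COLOR_RGB2GRAY).astype(float)
bg=cv2.medianBlur(im.astype(np.uint8),15).astype(float)
v,u=np.where(np.abs(im-bg)>12); m_=[(a,b) for a,b in zip(u,v) if 168<=a<=182 and 178<=b<=224]
P=np.array([ray('top0',a,b,.005,1)[:2] for a,b in m_]); print(len(P),P.min(0),P.max(0),P.mean(0))
x=P[:,0]; b=np.polyfit(x,P[:,1],1); print('angle',np.degrees(np.arctan(b[0])),'y at .507',np.polyval(b,.507))
E
```

```text
t 32.98 p [0.5059 0.4025 0.1587] yaw 178.98 w 0.034 gf 0.0 ft [ 0.5  0.  -0.5]
tool shift [-1.700e-03  1.000e-04  1.557e-01]
turn [-0.0008 -0.0044 -0.002 ]
well dist 0.08672251016408256
well dist 0.08615241240174293
96 [0.44436303 0.39426376] [0.54941795 0.40800084] [0.48681693 0.40310751]
angle 0.3605457501621284 y at .507 0.40323451416500455
```

```bash
python3 -m jog '[[0,-0.004,0,0,0,0.03,40],[0,0,0,0,0,0.04,40],[0,0,0,0,0,0.04,40],[0,0,0,0,0,0.03,40],[0,0,0,0,0,0,40],[0,0,0,0,0,0,40]]' >/dev/null
python3 go.py .506 .4027 .003 179.1
```

```text
t 33.77 p [0.5068 0.403  0.021 ] yaw 179.14 w 0.0337 gf 0.0 ft [0.3 0.1 0.6]
tool shift [ 0.0009 -0.0003  0.018 ]
turn [0.0009 0.0027 0.0006]
```

```bash
python3 -m jog '[[0,0.002,0,0.0005,0,0.009,40],[0,0,0,0,0,0.006,40],[0,0,0,0,0,0.002,40],[0,0,0,0,0,0,40],[0,0,0,0,0,0,0],[0,0,0,0,0,0,0],[0,0,0,0,0,0,0],[0,0,0,0,0,0,0],[0,0,0,0,0,0,0]]' 30
python3 go.py .506 .4027 .003 179.1
```

```text
time_s: 34.9
position: [0.5059, 0.4028, 0.003]
tool_rot: [[-1.0, 0.014, -0.0], [0.014, 1.0, 0.0], [0.0, 0.0, -1.0]]
ft_force: [-1.5, -0.8, 3.9]
grip_width: 0.0116
gripper_force: 31.4
t 34.9 p [0.5059 0.4028 0.003 ] yaw 179.18 w 0.0116 gf 31.40840310137719 ft [-1.5 -0.8  3.9]
tool shift [-0.0001 -0.0001  0.    ]
turn [ 0.0004 -0.0004  0.0014]
```

```bash
python3 -m jog '[[0,0,0,0,0,-0.02,0],[0,0,0,0,0,-0.04,0],[0,0,0,0,0,-0.05,0],[0,0,0,0,0,-0.05,0],[0,0,0,0,0,0,0]]' 
python3 go.py .6567 .2529 .16 99.13
python3 - <<'E'
from est import *
print(tr(TL,[[-.042,.045,.02],[-.042,-.045,.02],[-.017,-.045,.025],[-.068,-.045,.025]]).round(4))
for f,pts in(('w9',[(718,392),(718,250)]),('w8',[(738,390),(740,240)])):
    print(f,[ray(f,u,v,.02).round(4) for u,v in pts], proj(f,tr(TL,[[-.042,.045,.016],[-.042,-.045,.016]])))
E
```

```text
time_s: 35.52
position: [0.507, 0.4034, 0.1667]
tool_rot: [[-1.0, 0.014, 0.006], [0.014, 1.0, 0.004], [-0.006, 0.004, -1.0]]
ft_force: [1.0, 0.8, -0.8]
grip_width: 0.0116
gripper_force: 31.0
t 35.52 p [0.507  0.4034 0.1667] yaw 179.19 w 0.0116 gf 30.951172225177288 ft [ 1.   0.8 -0.8]
tool shift [-0.1517 -0.1483  0.007 ]
turn [0.0069 0.0021 1.3973]
well dist 0.08672251016408256
well dist 0.08615241240174293
[[0.6639 0.2085 0.02  ]
 [0.6496 0.2974 0.02  ]
 [0.6249 0.2934 0.025 ]
 [0.6753 0.3015 0.025 ]]
w9 [array([0.6621, 0.2144, 0.02  ]), array([0.6479, 0.3007, 0.02  ])] [[715.57892769 397.99023036]
 [715.84905004 254.58142102]]
w8 [array([0.6627, 0.214 , 0.02  ]), array([0.6486, 0.3001, 0.02  ])] [[734.26127284 395.62888612]
 [736.34352461 243.78858033]]
```

```bash
python3 -m jog '[[0,0,0,-0.0302,-0.0293,0,0],[0,0,0,-0.0302,-0.0293,0,0],[0,0,0,-0.0302,-0.0293,0,0],[0,0,0,-0.0302,-0.0293,0,0],[0,0,0,-0.0302,-0.0293,0,0],[0,0,0,0,0,0,0],[0,0,0.1746,0,0,0,0],[0,0,0.1746,0,0,0,0],[0,0,0.1746,0,0,0,0],[0,0,0.1746,0,0,0,0]]' >/dev/null
python3 -m jog '[[0,0,0.1746,0,0,0,0],[0,0,0.1746,0,0,0,0],[0,0,0.1746,0,0,0,0],[0,0,0.1746,0,0,0,0],[0,0,0,0,0,0,0],[0,0,0,0,0,0,0]]' >/dev/null
python3 go.py .656 .2545 .05 99.13
python3 - <<'E'
from h import *; from est import *
d=snap('wrist','w11'); px=d['pixels']; g=px.min(2).astype(int)
dt=np.load('pics/top0.npz')
# white bar pixels back-projected to tray frame, z=.025 (bar tops) inside a window over the rest
im=np.zeros(g.shape,bool); W=[]
for v in range(384):
    for u in range(512):
        if g[v,u]>110:
            p=ray('w11',u,v,.025,1); q=np.array([p[0]-TL[0],p[1]-TL[1]]); c,s=np.cos(TL[2]),np.sin(TL[2])
            x,y=c*q[0]+s*q[1],-s*q[0]+c*q[1]
            if -.066<x<-.018 and .03<abs(y)<.06: W.append((u,v,x,y))
W=np.array(W); 
for sgn in(1,-1):
    w=W[W[:,3]*sgn>0]; print(sgn,len(w),w.min(0).round(4),w.max(0).round(4)) if len(w) else print(sgn,0)
    h=np.histogram(w[:,2],bins=np.arange(-.068,-.012,.003))[0]; print(h)
E
```

```text
t 37.52 p [0.6542 0.2545 0.162 ] yaw 99.38 w 0.0117 gf 30.95317727420479 ft [ 0.3 -0.8 -0.2]
tool shift [-0.0003  0.002   0.112 ]
turn [-0.002  -0.0002  0.0043]
well dist 0.08672251016408256
well dist 0.08615241240174293
1 390 [ 2.35e+02  2.21e+02 -6.34e-02  3.25e-02] [ 2.86e+02  2.35e+02 -1.82e-02  4.55e-02]
[ 0 10 30 31 25  8 25 27 36 27 36 27 18 18 27 31 14  0]
-1 567 [ 2.33e+02  1.13e+02 -6.27e-02 -5.98e-02] [ 2.88e+02  1.50e+02 -1.80e-02 -3.02e-02]
[ 0  8 32 32 15  0 33 39 61 50 68 28 38 40 30 39 54  0]
```

```bash
python3 -m jog '[[-0.002,0,0.004,0,0.001,0.02,0],[0,0,0,0,0,0.03,0],[0,0,0,0,0,0.03,0],[0,0,0,0,0,0.028,0],[0,0,0,0,0,0,0],[0,0,0,0,0,0,0],[0,0,0,0,0,0,0]]' >/dev/null
python3 go.py .6562 .254 .021 99.13
```

```text
t 38.45 p [0.6564 0.2544 0.0561] yaw 98.95 w 0.0117 gf 30.952801848761737 ft [0.1 0.  0.7]
tool shift [-0.0004 -0.0004  0.0351]
turn [ 0.0036 -0.0002 -0.0032]
```

```bash
python3 -m jog '[[0.003,0,-0.003,0,0,0.01,0],[0,0,0,0,0,0.01,0],[0,0,0,0,0,0.006,0],[0,0,0,0,0,0.004,0],[0,0,0,0,0,0.004,0],[0,0,0,0,0,0,0],[0,0,0,0,0,0,0]]' 
python3 go.py .6562 .254 .020 99.13
```

```text
time_s: 39.33
position: [0.6559, 0.2542, 0.0208]
tool_rot: [[-0.158, 0.987, -0.002], [0.987, 0.158, -0.0], [0.0, -0.002, -1.0]]
ft_force: [-0.4, 0.1, 0.6]
grip_width: 0.0115
gripper_force: 31.0
t 39.33 p [0.6559 0.2542 0.0208] yaw 99.09 w 0.0115 gf 30.952393747866154 ft [-0.4  0.1  0.6]
tool shift [-0.0003  0.0003  0.0008]
turn [-0.0015 -0.0001 -0.0007]
```

```bash
python3 -m jog '[[0,0,0,0,0,0.001,0],[0,0,0,0,0,0,0],[0,0,0,0,0,0,30],[0,0,0,0,0,0,30],[0,0,0,0,0,0,30],[0,0,0,0,0,-0.01,30],[0,0,0,0,0,-0.03,30],[0,0,0,0,0,-0.05,30],[0,0,0,0,0,-0.05,30],[0,0,0,0,0,0,30]]'
python3 go.py .5 -.1 .3
```

```text
time_s: 40.58
position: [0.6576, 0.2547, 0.1653]
tool_rot: [[-0.158, 0.987, 0.008], [0.987, 0.158, 0.002], [0.001, 0.008, -1.0]]
ft_force: [0.4, -0.0, -0.6]
grip_width: 0.0256
gripper_force: 0.0
t 40.58 p [0.6576 0.2547 0.1653] yaw 99.1 w 0.0256 gf 0.0 ft [ 0.4 -0.  -0.6]
tool shift [-0.3252 -0.2106 -0.1365]
```

```bash
python3 -m jog '[[0,0,0,-0.045,-0.028,-0.012,30],[0,0,0,-0.045,-0.028,-0.012,30],[0,0,0,-0.045,-0.028,-0.012,30],[0,0,0,-0.045,-0.028,-0.012,30],[0,0,0,-0.045,-0.028,-0.012,30],[0,0,0,-0.045,-0.028,-0.012,30],[0,0,0,-0.045,-0.028,-0.012,30],[0,0,0,-0.045,-0.028,-0.012,30],[0,0,0,-0.045,-0.028,-0.012,30],[0,0,0,0,0,0,30]]'
python3 - <<'E'
from h import *; from est import *
d=snap('top','t2'); snap('side','s2')
px=d['pixels'].astype(int); p0=np.load('pics/top0.npz')['pixels'].astype(int)
r,g,b=px[...,0],px[...,1],px[...,2]
def blob(mask,P,z,n,rad=12):
    u,v=proj('top0',[P],1)[0]; V,U=np.where(mask); k=np.hypot(U-u,V-v)<rad
    if k.sum()==0: print(n,'none'); return
    q=ray('t2',U[k].mean(),V[k].mean(),z,1); print(n,k.sum(),q.round(4),'err vs target',(q-P)[:2].round(4))
W=tr(TL,[[.023,.036,.035],[.023,-.05,.054],[-.042,0,.02]]); S=tr(TS,[[0,.036,.08],[0,-.05,.049]])
blob((b>r+30),W[1],.054,'blue cap')
blob((g>115),W[0],.035,'petri',18)
blob((g>100),S[0],.08,'beaker',18)
blob((px.max(2)<40),S[1],.049,'amber cap')
blob((r>g+50),O['small'],.036,'red cap')
u,v=proj('top0',[S[1]],1)[0].astype(int); print(px[v-8:v+9,u-8:u+9].max(2))
u,v=proj('top0',[W[2]],1)[0].astype(int); print(u,v); print(px[v-10:v+11,u-34:u+35:1].max(2)[:, ::2])
dd=np.abs(px-p0).max(2)
sp=[ray('top0',225,290,.004)]; a=proj('top0',sp,1)[0].astype(int); print('spatula change',dd[a[1]-35:a[1]+35,a[0]-6:a[0]+7].max())
E
```

```text
time_s: 41.82
position: [0.4703, -0.1882, 0.2683]
tool_rot: [[-0.153, 0.988, -0.002], [0.988, 0.153, -0.001], [-0.001, -0.002, -1.0]]
ft_force: [-0.4, -0.1, -0.6]
grip_width: 0.0257
gripper_force: 0.0
well dist 0.08672251016408256
well dist 0.08615241240174293
blue cap 50 [0.585  0.2925 0.054 ] err vs target [0.0004 0.0006]
petri 392 [0.5981 0.2041 0.035 ] err vs target [-0.0001 -0.003 ]
beaker 557 [ 0.6138 -0.0251  0.08  ] err vs target [ 0.0011 -0.0001]
amber cap 38 [0.6177 0.0652 0.049 ] err vs target [-0.0011  0.0043]
red cap 27 [0.4671 0.0572 0.036 ] err vs target [-0.     -0.0005]
[[108 107 108 109 108 108 108 107 108 108 108 107 107 107 108 107 107]
 [108 108 108 108 108 107 106 105 105 105 107 108 107 107 108 107 108]
 [108 108 108 106 103 100  98  95  97  98 101 105 106 109 109 108 107]
 [108 108 105 100  91  85  80  77  76  80  86  95 103 106 108 109 108]
 [107 105  98  86  75  67  63  61  58  58  65  77  90 100 106 108 109]
 [107  99  90  74  62  56  52  48  45  43  45  55  72  89 100 107 108]
 [102  93  78  61  49  45  42  39  36  36  35  40  53  73  93 105 109]
 [ 99  85
[... 3072 characters left out ...]
119  80  78  75  76  75  74  73
   72  71  71  70  70  71  73  90 113  95  91  96  99  91  74  60 102]
 [159 159 151  98  71  74  75  74  79 121 125  79  75  76  74  75  73  73
   73  72  74  76  80  83  85  93 100 102 102 105 106  99  86  67  94]
 [159 158 153 109  73  74  76  75  82 128 138  82  75  75  76  75  74  77
   76  79  85  90  95  98  97  96 100 102 105 106 108 105  97  70  85]
 [159 159 149 109  74  74  76  76  81 130 146  86  77  76  78  81  83  87
   88  93  99 101 104 101  90  89  88  91  97 105 106 108 102  71  84]
 [158 158 139  90  74  75  77  76  78 119 139  92  80  85  89  94  99 101
  101 105 106 106 101  90  85  89  96  93  90  96 105 108 103  67  81]]
spatula change 4
```

Blue cap, petri, beaker and small vial are all within 3 mm of target, and the forceps cross both bars. The amber vial is ambiguous here, so I check it by difference against the empty well and in the side view.

```bash
python3 - <<'E'
from h import *; from est import *
S=tr(TS,[[0,-.05,.049],[0,-.05,.02]])
for f,f0 in(('t2','top0'),('s2','side0')):
    a=np.load(f'pics/{f}.npz')['pixels'].astype(int); b=np.load(f'pics/{f0}.npz')['pixels'].astype(int)
    P=proj(f,S,1); print(f,P.round(1)); u,v=P.mean(0).astype(int)
    print('r-b'); print((a[...,0]-a[...,2])[v-14:v+12,u-9:u+10]); 
    print('max'); print(a.max(2)[v-14:v+12,u-9:u+10])
E
```

```text
well dist 0.08672251016408256
well dist 0.08615241240174293
t2 [[298.  158.1]
 [296.8 159.4]]
r-b
[[ 6  7  8  9  9  9 10  9 11 11 12 11 11 11 13 12 12 13 14]
 [ 4  5  7  6  7  8  7  7  7  8  7  8  7  8  8  8  9  8  8]
 [ 5  6  7  7  8  7  7  7  7  7  7  7  7  8  7  9  7  8  7]
 [ 7  7  8  8  8  7  8  8  8  7  7  7  7  8  8  7  7  7  8]
 [ 8  7  8  8  8  8  7  8  8  7  7  7  7  8  8  8  7  7  7]
 [ 8  8  8  8  8  7  8  8  8  8  8  7  7  8  8  7  7  8  8]
 [ 8  8  7  7  9  7  8  8  7  8  7  8  7  7  8  8  7  8  8]
 [ 7  7  7  8  8  8  7  8  8  7  7  8  7  8  7  8  8  8  8]
 [ 7  8  7  9  7  7  6  7  7  7  7  6  8  7  8  8  7  7  8]
 [ 7  8  8  8  7  6  7  5  4  6  5  5  6  7  6  7  8  7  7]
 [ 8  8  7  8  6  5  3  4  5  3  4  4  5  6  6  7  8  8  8]
 [ 8  8  7  7  5  3  3  4  5  3  3  3  3  6  7  7  7  8  8]
 [ 9  6  7  5  3  4  5  6  7  6  5  5  5  4  6  7  9  8  8]
 [ 8  7  6  5  4  7 12 11  8  6  7  5  5  4  5  5  8  8  8]
 [ 8  6  4  3  4 12 17 11  6  5  4  4  6  5  4  5  7  7  8]
 [ 8  6  4  4  7 16 22 14  6  7  7  8  9  8  6  6  7  8  8]
 [ 8  7  6  4  7 18 25 17  8  6  7 15 18 1
[... 6225 characters left out ...]
  57  65  65  67  62  57 102 151 152 150 151
  149]
 [149 151 151 153 150 136 100  58  61  59  58  57  72  92 123 143 151 150
  152]
 [150 152 152 150 131  86  59  65  67  73  90 101 112  95  68 111 147 153
  151]
 [151 154 152 148 118  62  60  61  73  85 101 121 110  82  64 115 149 152
  152]
 [150 152 152 152 127  81  81  61  68  83  93  89  79  78  88 131 153 150
  151]
 [156 154 155 155 148 134 110  75  77  80  77  71 103 120 136 155 151 152
  151]
 [152 153 153 154 153 156 155 150 139 135 140 144 157 155 157 153 150 155
  151]
 [ 68  73  85  85  95 110 122 136 132 143 157 154 151 152 152 154 151 155
  145]
 [100  96  92  78  64  71  69  66  66  66  63  75  90  86  93 114 119 132
  117]]
```

The side view shows the amber vial upright, with its cap at the row and column expected for the well floor. All five items are placed, so I hand in.

```bash
python3 -c "
from rig import job; print(job.close_job())"
```

```text
the job is handed in; nothing more can be done
None
```

Both kits are made up and handed in at about 42 s; the camera checks put everything in place and the small vial and spatula unmoved, but no verdict was returned, and I viewed 15 pictures, one over the limit of 14.

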